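# Seat the sample plate on the stage pins

### The arm

A 6-joint arm with a two-finger parallel gripper is mounted at the origin on the work surface. World frame = base frame: x ahead of the robot, y to its left, z up, the work surface at z = 0. Lengths are in m, angles in rad, forces in N, time in s.
With the tool pointing down it reaches from about 0.35 to 0.725 m from the base axis. Payload 4.3 kg.
Tool frame: the origin (TCP) lies at the very end of the fingers, on their centre line; the grasp point (between the pads) lies 19 mm behind it; y points along the fingers, z is the direction in which the jaws open and shut, and the axes are right-handed (so a half turn about y gives the same grasp; the last joint's range is limited). The gripper opens to 85 mm and grips with 20 to 120 N. Pads are 22 mm wide; open, the fingers measure 114 mm over their backs; the gripper's body (76 mm by 85 mm) begins 54 mm behind the grasp point. The pads swing forward as they close: fully open they stand 13 mm farther back than shut.
Start: joints at [1.016, 0.377, 0.081, 1.274, 0, 1.46], TCP at [0.247, 0.519, 0.231] pointing down, gripper open.
Joint ranges: [-2.72, 2.72], [-0.84, 1.66], [-1.02, 1.22], [-1.77, 2.12], [-1.37, 1.28], [-3.14, 3.14]. Speed limits (rad/s): [2.57, 2.57, 3.14, 3.14, 3.14, 3.14].

### API

Orientations are given as a 3x3 rotation matrix whose columns are the frame's x, y, z axes.
In Python, from rig import * gives the robot as it stands. Calls block until the motion is done:
- goto(position, orientation): joint-space move of the TCP to a pose.
- line_to(position, rot=None, max_speed=0.15, stop_force=None): straight line of the TCP; rot=None keeps the orientation; max_speed is the mean speed in m/s. With stop_force (N) it stops when the force on the tool has changed by that much, and returns True; else False.
- goto_joints(angles): joint-space move.
- move_gripper(opening): finger opening in m; the grip force is fixed at half the most; returns when the fingers have stopped.
- wait(seconds).
- ik(position, orientation): joint angles nearest the present ones, or None.
- read_state(): the state.
- camera(name): name is "side" or "top"; returns a dict with "image" (480x640x3 uint8, red, green, blue), "intrinsics" (3x3 intrinsics, pixels), "extrinsics" (4x4, takes a point from camera to world coordinates). Camera axes: x right, y down, z forward; pixel columns grow to the right and rows downward; lengths in m; the calibration is good to about 2 mm. A picture is of the moment at which its call begins. There is no depth.
A pose or a line that the arm cannot do raises Unreachable and nothing moves.
- sign_off(): hands the job in, once; it reports no verdict.
Trained networks look in a picture, given as the dict that the camera call returned (one of the last four; its "shot" number tells which), for a name from the list of things; names that differ only in an ending like _2 or _b are one class to them, and where a whole thing is asked for, a point or a joint stands for the part that bears it (a point fixed in the world has none). Each returns a list of dicts, best first, with "confidence" (0 to 1); they miss things now and then, are a little off and sometimes report something else, mostly with a low value. They report only what shows in the picture. A call takes as long as a camera call. They do not tell look-alikes from the thing itself.
- regions_of(picture, query): "pixels" (480x640 bool, what is visible of it) and "centre" ([column, row] in pixels, amid what is visible of it).
- spot_point(picture, query): "centre" ([column, row] in pixels: a listed point, or the origin of a listed thing).
The state is a dict: "time": time; "joints": joint angles; "qvel": joint speeds; "joint_torque": joint torques, N m; "tool_pos": TCP position; "tool_rot": TCP orientation; "ft_force": force on the tool from outside, world axes, zero at the start; "moment": the same for the moment, N m; "grip_width": finger opening in m.
Only numpy, scipy, OpenCV 4.12 (cv2) and the standard library are available. Lean on these libraries where they do the work, as an engineer would, in place of code of your own. Each camera call takes 0.05 s, during which the arm holds its last target.

### The job

The aluminium sample plate was put down crooked on the microscope's XY stage and is lying on the heads of the two locating pins instead of over them. Gently nudge it sideways with the fingertips until its two holes drop over the pins and it lies flat on the stage, pressing it down lightly if it hangs up, then take the hand away. Do not grip or lift the plate, and leave everything else on the bench where it stands.

Things in the scene. Friction and masses are not known exactly. Their poses are not given: they have to be found in the camera images.
- stage: Black XY stage, fixed. Origin: centre of underside, on the table; x points away from the robot within 0.4 rad. Centred tiers: base 190 x 190 mm, 12 high; carriages to 150 x 150, up to 36; top carrier 120 (x) by 130 (y), flat top at 50 mm, with two pins at x 25, y +55 and -55. Micrometers, 10 to 38 mm high, stick out to x 137 (at y 0) and to y 137 (at x 20).
- pin_left (a point): Foot of the left (+y) steel locating pin, on its axis, level with the carrier's top, 50 mm above the table; hidden under the plate at first. The pin is 10 mm in diameter for its lowest 3 mm, then a cone narrowing to a 4 mm flat head 7 mm above the carrier's top.
- pin_right (a point): Foot of the right (-y) locating pin: the same pin, 110 mm away. The noses let a hole start to drop when it is within about 3 mm of its pin.
- plate: Bare aluminium plate, 130 (its x) by 160 (y) by 8 mm, about 0.4 kg; origin: centre of underside. Seated: origin 50 mm over the stage's, same axes, overhanging the carrier by 5 mm (x) and 15 mm (y). Starts 14 to 28 mm too far to stage -x, up to 14 mm to a side, turned up to 0.12 rad, tilted 0.08: far part on the pin heads, near part on the carrier's near edge. Slides at 1 to 5 N.
- hole_left (a point): Centre, at the plate's underside, of its round 12 mm through hole (plate x +25, y +55 mm), which goes over the left pin. Also on the plate's top, at plate x -15 mm: a 37 mm glass dish 3 mm proud (y 0) and two thumbscrews 15 mm wide, 9 mm high (y +40 and -40). The rest of the top is bare.
- hole_right (a point): Centre, at the plate's underside, of its through slot, 12 (x) by 16 (y) mm (plate x +25, y -55 mm), which goes over the right pin.
- jar_a: Bystander: clear specimen jar with black lid, 56 mm wide, 46 mm tall, standing to the right of the stage. Origin under its centre.
- jar_b: Bystander: a second such jar, beyond the stage on the right.
- objective: Bystander: microscope objective, 33 mm wide, 60 mm tall, standing nose up to the left of the stage. Origin under its centre.
- lens_post: Bystander: post on a round foot, 31 mm wide, 85 mm tall, beyond the stage on the left. Origin under its centre.
- dish: Bystander: small glass dish, 60 mm wide, 14 mm tall, on the right nearer the robot.
- driver: Bystander: black-handled screwdriver, 170 mm long, lying on the left.
- spare_plate: Bystander: dark spare plate, 110 x 160 x 6 mm, lying flat on the table well to the right.
Things that resemble listed ones, but are neither listed nor needed, are in the scene too. Of the things shaped like the plate, the aluminium one is meant.

How it is judged:
By the outcome, as a careful person would: the job done as asked, in the order asked, and still so for the second after the job is handed in, with the robot touching nothing.
It also fails if it takes over 72 s, if anything falls off the work surface, if the arm or the gripper's body presses on something with over 40 N, if the wrist force passes 120 N, or if a joint passes its speed limit or range.

## Working session

There is one attempt and no reset: what is moved stays moved. The work goes in short steps, each a Python script; the robot and the scene stay as the last script left them, time stands still between calls to the robot, and variables do not carry over. Pictures are saved under pics/ and viewed, and the job is handed in when it is done.

```bash
ls; mkdir -p pics
cat > h.py <<'E'
from rig import *
import numpy as np, cv2
def proj(c,p):
    E=np.linalg.inv(np.array(c["extrinsics"]));q=E[:3,:3]@np.array(p)+E[:3,3];k=np.array(c["intrinsics"])@q
    return k[:2]/k[2]
def unproj(c,px,z):
    E=np.array(c["extrinsics"]);d=E[:3,:3]@(np.linalg.inv(np.array(c["intrinsics"]))@np.array([px[0],px[1],1.0]))
    o=E[:3,3];return o+d*(z-o[2])/d[2]
def save(c,n): cv2.imwrite("pics/"+n,cv2.cvtColor(c["image"],cv2.COLOR_RGB2BGR))
E
python3 - <<'E'
from h import *
for n in("side","top"):
    c=camera(n);save(c,n+"0.png");print(n,np.round(c["extrinsics"],3).tolist(),np.round(c["intrinsics"],1).tolist())
    for q,z in(("stage",0),("plate",.055),("hole_left",.06),("hole_right",.06),("pin_left",.05),("pin_right",.05)):
        for r in spot_point(c,q)[:3]: print(q,np.round(r["centre"],1),round(r["confidence"],2),np.round(unproj(c,r["centre"],z),4))
s=read_state();print(s["time"],s["ft_force"],np.round(s["tool_rot"],3).tolist())
E
```

```text
pics
side [[0.761, -0.32, 0.565, -0.04], [-0.649, -0.396, 0.649, -0.697], [0.016, -0.861, -0.509, 0.604], [0.0, 0.0, 0.0, 1.0]] [[510.8, 0.0, 322.0], [0.0, 510.8, 241.1], [0.0, 0.0, 1.0]]
stage [312.6 247.4] 0.74 [0.5963 0.0657 0.    ]
plate [249.8 314.7] 0.9 [ 0.3161 -0.1059  0.055 ]
plate [164.5 255.3] 0.81 [0.2887 0.1588 0.055 ]
plate [301.8 229.8] 0.64 [0.5672 0.0683 0.055 ]
hole_left [226.8 335.5] 0.87 [ 0.2557 -0.1319  0.06  ]
hole_left [194.3 249.9] 0.7 [0.3412 0.1325 0.06  ]
hole_left [305.  214.2] 0.67 [0.6129 0.1139 0.06  ]
hole_right [145.2 247.1] 0.85 [0.2695 0.2044 0.06  ]
hole_right [322.9 236.6] 0.77 [0.5783 0.0102 0.06  ]
hole_right [305.3 216.7] 0.7 [0.6058 0.104  0.06  ]
pin_left [480.4 401.5] 0.51 [ 0.462  -0.4656  0.05  ]
pin_right [332.8 238. ] 0.74 [0.6024 0.0053 0.05  ]
top [[-0.024, -0.991, 0.134, 0.395], [-1.0, 0.022, -0.011, -0.022], [0.008, -0.134, -0.991, 1.083], [0.0, 0.0, 0.0, 1.0]] [[442.9, 0.0, 319.1], [0.0, 442.9, 234.7], [0.0, 0.0, 1.0]]
plate [211.9 327.1] 0.81 [0.3272 0.2152 0.055 ]
plate [274.7 216.3] 0.69 [0.5795 0.07   0.055 ]
plate [331.  318.6] 0.59 [ 0.3396 -0.0559  0.055 ]
hole_left [346.5 340.5] 0.97 [ 0.2904 -0.0894  0.06  ]
hole_left [227.  310.1] 0.67 [0.3646 0.1802 0.06  ]
hole_left [252.9 203.2] 0.63 [0.611  0.1204 0.06  ]
hole_right [302.9 215.2] 0.93 [0.5798 0.0036 0.06  ]
hole_right [190.7 336.3] 0.81 [0.3083 0.2616 0.06  ]
hole_right [342.  292.2] 0.65 [ 0.3988 -0.0826  0.06  ]
pin_left [255.9 193.4] 0.75 [0.6367 0.1146 0.05  ]
pin_right [301.3 207.8] 0.66 [0.5995 0.0073 0.05  ]
0.7 [0.33531384 0.34932254 0.23006885] [[0.903, 0.0, 0.43], [-0.43, 0.0, 0.903], [0.0, -1.0, 0.0]]
```

View pics/side0.png

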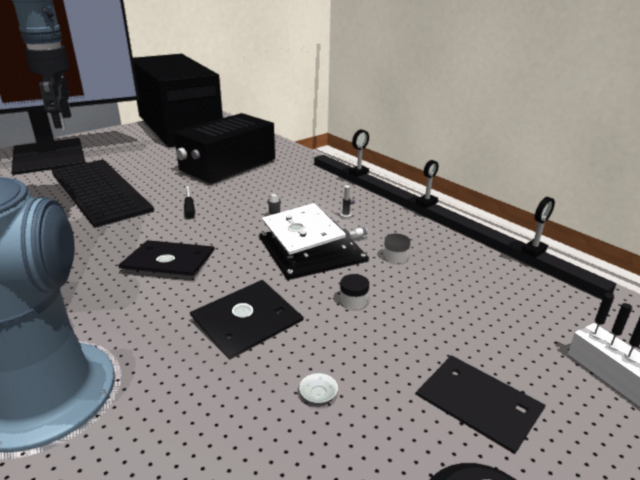

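View pics/top0.png

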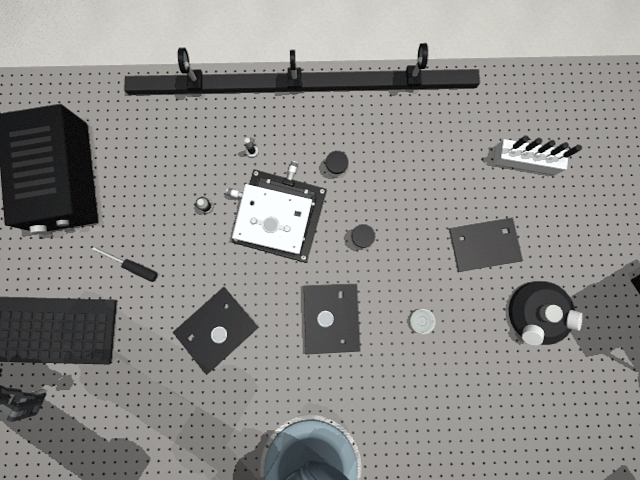

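Run:
```python
import cv2
a=cv2.imread("pics/top0.png");cv2.imwrite("pics/top0z.png",cv2.resize(a[150:280,200:360],None,fx=4.5,fy=4.5,interpolation=cv2.INTER_CUBIC))
a=cv2.imread("pics/side0.png");cv2.imwrite("pics/side0z.png",cv2.resize(a[170:310,220:420],None,fx=4,fy=4,interpolation=cv2.INTER_CUBIC))
```

```text
(no output)
```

View pics/top0z.png

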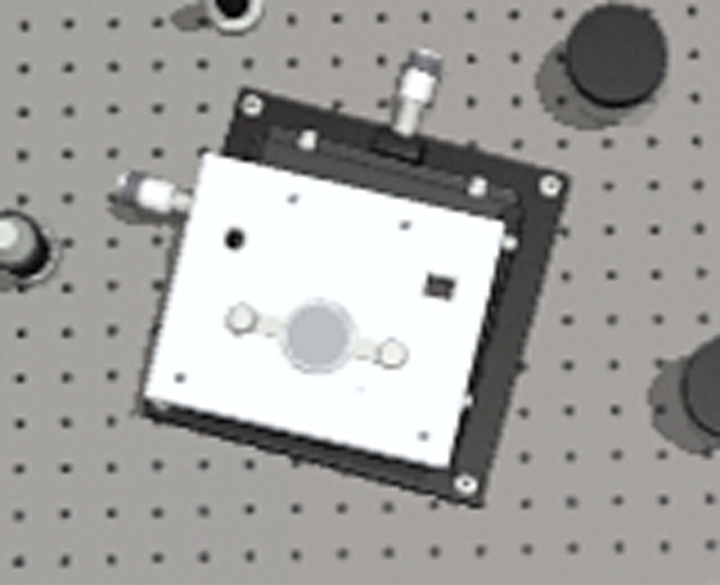

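View pics/side0z.png

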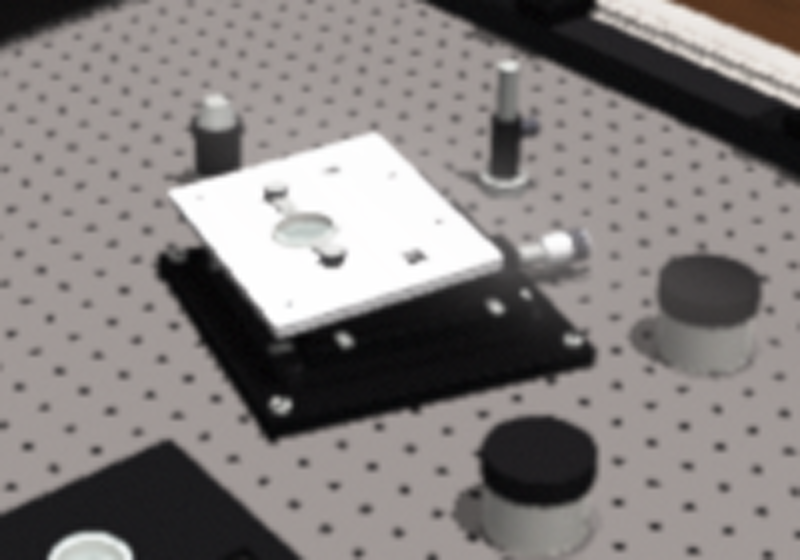

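```bash
cat > fit.py <<'E'
from h import *
from scipy.optimize import least_squares
def R2(a): return np.array([[np.cos(a),-np.sin(a)],[np.sin(a),np.cos(a)]])
def Rz(a): M=np.eye(3);M[:2,:2]=R2(a);return M
def stage_pt(s,p): return Rz(s[2])@np.array(p)+[s[0],s[1],0]
def plate_pt(s,q,p,tilt=True):
    # q: plate x,y,yaw in stage frame (origin of underside, horizontal), tilt plane in stage
    t=np.arctan2(.007,.085) if tilt else 0
    Ry=np.array([[np.cos(t),0,-np.sin(t)],[0,1,0],[np.sin(t),0,np.cos(t)]])
    z=.05+(q[0]+.06)*np.tan(t) if tilt else .05
    return stage_pt(s,Ry@Rz(q[2])@np.array(p)+[q[0],q[1],z])
E
cat > meas0.py <<'E'
from fit import *
cs={n:camera(n) for n in("side","top")}
T=lambda x,y:(200+x/4.5-.4,150+y/4.5-.4); S=lambda x,y:(220+x/4-.4,170+y/4-.4)
b=.095;hb=.012
st=[("top",T(243,88),(b,b,hb)),("top",T(570,178),(b,-b,hb)),("top",T(483,508),(-b,-b,hb)),("top",T(141,412),(-b,b,hb)),
("side",S(275,428),(-b,-b,hb)),("side",S(595,350),(b,-b,hb)),("side",S(160,262),(-b,b,hb))]
pl=[("top",T(206,152),(.065,.08,.008)),("top",T(505,222),(.065,-.08,.008)),("top",T(450,467),(-.065,-.08,.008)),("top",T(146,398),(-.065,.08,.008)),
("top",T(234,238),(.025,.055,.008)),("top",T(440,286),(.025,-.055,.008)),
("side",S(168,192),(-.065,.08,.008)),("side",S(377,131),(.065,.08,.008)),("side",S(503,258),(.065,-.08,.008)),("side",S(278,328),(-.065,-.08,.008)),
("side",S(332,169),(.025,.055,.008)),("side",S(414,256),(.025,-.055,.008))]
def res(v,f):
    r=[]
    for n,px,p in st:
        if n in f: r.append(proj(cs[n],stage_pt(v,p))-px)
    for n,px,p in pl:
        if n in f: r.append(proj(cs[n],plate_pt(v[:3],v[3:],p))-px)
    return np.concatenate(r)
for f in(["top"],["side"],["top","side"]):
    o=least_squares(res,[.59,.07,-.2,-.02,0,0],args=(f,),x_scale=.01,loss="soft_l1")
    print(f,np.round(o.x,4),"rms",np.sqrt(np.mean(o.fun**2)).round(2));print(np.round(res(o.x,f),1).reshape(-1,2).tolist())
E
python3 meas0.py
```

```text
['top'] [ 0.5901  0.0621 -0.2933 -0.0189  0.0082  0.0425] rms 0.37
[[-0.2, -0.4], [0.8, -0.4], [-0.6, 0.2], [0.1, 0.7], [0.0, 0.4], [-0.1, -0.0], [-0.5, -0.3], [0.3, -0.3], [0.1, 0.2], [0.1, -0.0]]
['side'] [ 0.5892  0.0582 -0.2788 -0.0192  0.0111  0.0204] rms 0.6
[[-0.2, 0.2], [1.7, 0.1], [-1.1, -1.1], [0.4, 0.0], [-0.2, 0.8], [-0.0, -0.3], [-0.2, -0.4], [-0.1, 0.1], [0.2, 0.0]]
['top', 'side'] [ 0.5903  0.0611 -0.289  -0.0193  0.0089  0.035 ] rms 0.61
[[-0.0, -0.4], [1.1, -0.7], [0.0, 0.0], [0.6, 0.8], [-1.2, -0.7], [0.9, -0.3], [-1.1, -2.0], [0.2, 0.4], [0.1, 0.1], [-0.5, -0.1], [0.4, -0.4], [0.3, 0.2], [0.2, 0.1], [0.3, -0.1], [-0.5, 0.6], [-0.0, -0.7], [-0.1, -0.7], [-0.3, -0.1], [0.2, -0.3]]
```

Run:
```python
from fit import *
s=np.array([.5903,.0611,-.289]);q=[-.0190,.0088,.038]
c=camera("top");d=camera("side")
for n in("objective","lens_post","jar_a","jar_b"):
  for cc in(c,d):
    for r in spot_point(cc,n)[:2]:
        w=unproj(cc,r["centre"],0);print(n,round(r["confidence"],2),np.round(w,3),"stage",np.round(R2(-s[2])@(w[:2]-s[:2]),3))
# orientation: y down; jaw along stage x
Z=Rz(s[2])@np.array([1,0,0]);Y=np.array([0,0,-1.]);
for a in(1,-1):
  for nm,dd in(("x",[1,0,0]),("y",[0,1,0])):
    Z=a*(Rz(s[2])@np.array(dd));O=np.column_stack([np.cross(Y,Z),Y,Z])
    for p in([-.02,.125,.047],[-.02,.125,.15],[-.11,0,.042],[.0,0,.1]):
        print(a,nm,p,np.round(ik(stage_pt(s,p),O),2))
```

```text
objective 0.65 [0.59  0.019 0.   ] stage [ 0.011 -0.041]
objective 0.54 [0.623 0.246 0.   ] stage [-0.021  0.187]
objective 0.73 [0.616 0.238 0.   ] stage [-0.026  0.177]
lens_post 0.48 [ 0.755  0.131 -0.   ] stage [0.138 0.114]
lens_post 0.82 [0.762 0.135 0.   ] stage [0.144 0.12 ]
jar_a 0.95 [ 0.526 -0.133  0.   ] stage [-0.006 -0.204]
jar_a 0.63 [ 0.708 -0.08   0.   ] stage [ 0.153 -0.102]
jar_a 0.97 [ 0.519 -0.143  0.   ] stage [-0.01  -0.216]
jar_a 0.62 [ 0.71  -0.081  0.   ] stage [ 0.155 -0.102]
jar_b 0.95 [ 0.526 -0.133  0.   ] stage [-0.006 -0.204]
jar_b 0.63 [ 0.708 -0.08   0.   ] stage [ 0.153 -0.102]
jar_b 0.97 [ 0.519 -0.143  0.   ] stage [-0.01  -0.216]
jar_b 0.62 [ 0.71  -0.081  0.   ] stage [ 0.155 -0.102]
1 x [-0.02, 0.125, 0.047] [ 0.2   0.6  -0.05  0.92  0.    2.06]
1 x [-0.02, 0.125, 0.15] [0.2  0.53 0.11 1.15 0.   2.06]
1 x [-0.11, 0, 0.042] [ 0.06  0.36 -0.47  0.74  0.    1.92]
1 x [0.0, 0, 0.1] [-0.    0.48 -0.11  0.98  0.    1.86]
1 y [-0.02, 0.125, 0.047] [ 0.2   0.6  -0.05  0.92  0.    0.49]
1 y [-0.02, 0.125, 0.15] [0.2  0.53 0.11 1.15 0.   0.49]
1 y [-0.11, 0, 0.042] [ 0.06  0.36 -0.47  0.74  0.    0.35]
1 y [0.0, 0, 0.1] [-0.    0.48 -0.11  0.98  0.    0.29]
-1 x [-0.02, 0.125, 0.047] [ 0.2   0.6  -0.05  0.92  0.   -1.08]
-1 x [-0.02, 0.125, 0.15] [ 0.2   0.53  0.11  1.15  0.   -1.08]
-1 x [-0.11, 0, 0.042] [ 0.06  0.36 -0.47  0.74  0.   -1.22]
-1 x [0.0, 0, 0.1] [-0.    0.48 -0.11  0.98  0.   -1.29]
-1 y [-0.02, 0.125, 0.047] [ 0.2   0.6  -0.05  0.92  0.   -2.65]
-1 y [-0.02, 0.125, 0.15] [ 0.2   0.53  0.11  1.15  0.   -2.65]
-1 y [-0.11, 0, 0.042] [ 0.06  0.36 -0.47  0.74  0.   -2.79]
-1 y [0.0, 0, 0.1] [-0.    0.48 -0.11  0.98  0.   -2.86]
```

```bash
cat >> fit.py <<'E'
S0=np.array([.5903,.0611,-.289])
def ori(axis,yaw=0,a=1):
    dd={"x":[1,0,0],"y":[0,1,0]}[axis]
    Y=np.array([0,0,-1.]);Z=a*(Rz(S0[2]+yaw)@np.array(dd,float));return np.column_stack([np.cross(Y,Z),Y,Z])
def SP(*p): return stage_pt(S0,p)
def st(): 
    s=read_state();p=np.array(s["tool_pos"]);f=np.array(s["ft_force"]);print("t",round(s["time"],2),"tcp stage",np.round(R2(-S0[2])@(p[:2]-S0[:2]),4),round(p[2],4),"F stage",np.round(R2(-S0[2])@f[:2],2),round(f[2],2),"grip",round(s["grip_width"],4))
E
python3 - <<'E'
from fit import *
goto(SP(-.02,.118,.14),ori("x"));st()
c=camera("side");a=c["image"].copy()
for z in(0,.013):
  for x in(-.0425-.02,.0425-.02):
    for y in(.107,.129):
      u=proj(c,SP(x,y,.14+z));print(z,x,y,u.round(1))
i=cv2.cvtColor(a,cv2.COLOR_RGB2BGR)[60:260,200:400]
i=cv2.resize(i,None,fx=3,fy=3,interpolation=cv2.INTER_CUBIC)
for z,co in((0,(0,0,255)),(.013,(0,255,0))):
  for x in(-.0425-.02,.0425-.02):
    for y in(.107,.129):
      u=(proj(c,SP(x,y,.14+z))-[200,60])*3;cv2.circle(i,tuple(int(k) for k in u),2,co,-1)
cv2.imwrite("pics/s1.png",i)
E
```

```text
t 3.12 tcp stage [-0.0207  0.119 ] 0.1403 F stage [-0.81  0.49] 0.53 grip 0.0857
0 -0.0625 0.107 [268.  178.4]
0 -0.0625 0.129 [264.9 174.8]
0 0.022500000000000003 0.107 [303.1 172.9]
0 0.022500000000000003 0.129 [299.6 169.4]
0.013 -0.0625 0.107 [267.8 173. ]
0.013 -0.0625 0.129 [264.7 169.4]
0.013 0.022500000000000003 0.107 [303.1 167.6]
0.013 0.022500000000000003 0.129 [299.6 164.2]
```

View pics/s1.png

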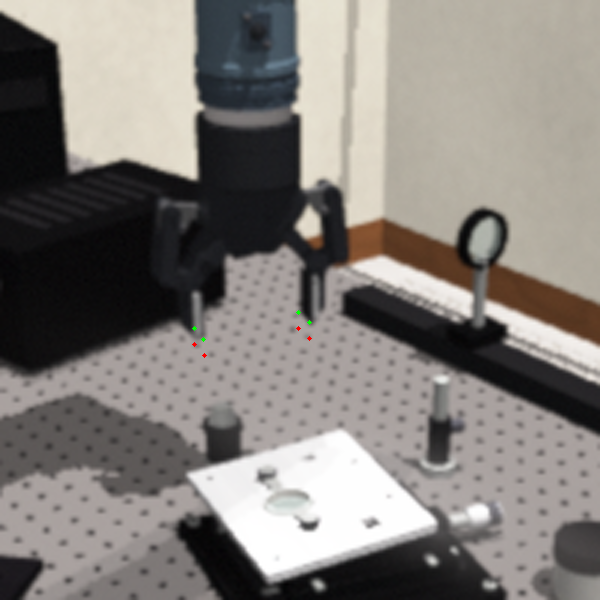

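Run:
```python
from fit import *
O=ori("x")
print(line_to(SP(-.02,.118,.033),O,max_speed=.1,stop_force=8));st()
print(line_to(SP(-.02,.105,.033),O,max_speed=.04,stop_force=12));st()
print(line_to(SP(-.02,.0925,.033),O,max_speed=.02,stop_force=15));st()
wait(.2);st()
c=camera("side");i=cv2.cvtColor(c["image"],cv2.COLOR_RGB2BGR)[130:330,200:420]
cv2.imwrite("pics/s2.png",cv2.resize(i,None,fx=3,fy=3,interpolation=cv2.INTER_CUBIC))
```

```text
False
t 4.38 tcp stage [-0.0193  0.1184] 0.0338 F stage [ 0.61 -0.16] -0.98 grip 0.0858
False
t 4.86 tcp stage [-0.0199  0.1047] 0.0331 F stage [0.41 0.86] -0.61 grip 0.0853
False
t 5.63 tcp stage [-0.0201  0.0922] 0.0329 F stage [-0.42 -1.12] -0.51 grip 0.0853
t 5.83 tcp stage [-0.0201  0.0924] 0.0329 F stage [0.15 0.37] -0.05 grip 0.0855
```

View pics/s2.png

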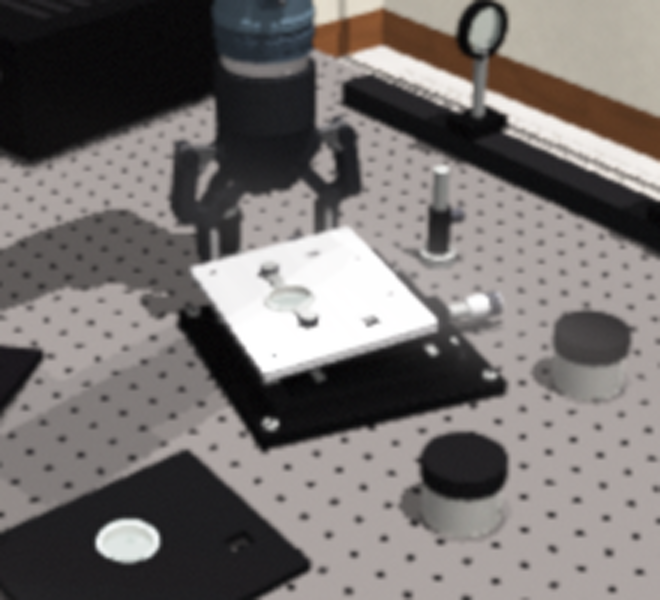

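```bash
cat > pm.py <<'E'
from fit import *
def quad(img,rgn):
    g=cv2.cvtColor(img,cv2.COLOR_RGB2GRAY);x0,y0,x1,y1=rgn
    m=np.zeros_like(g);m[y0:y1,x0:x1]=(g[y0:y1,x0:x1]>np.uint8(205))*255
    n,l,s,_=cv2.connectedComponentsWithStats(m,connectivity=4)
    k=1+np.argmax(s[1:,4]);m=(l==k).astype(np.uint8)
    ct=max(cv2.findContours(m,cv2.RETR_EXTERNAL,cv2.CHAIN_APPROX_NONE)[0],key=len)
    h=cv2.convexHull(ct).reshape(-1,2).astype(float)
    q=cv2.approxPolyN(ct,4,ensure_convex=True).reshape(-1,2).astype(float)
    # refine: fit lines to contour points near each side
    P=ct.reshape(-1,2).astype(np.float32);L=[]
    for i in range(4):
        a,b=q[i],q[(i+1)%4];d=(b-a)/np.linalg.norm(b-a);t=(P-a)@d;e=(P-a)@np.array([-d[1],d[0]])
        s_=(abs(e)<2)&(t>.08*np.linalg.norm(b-a))&(t<.92*np.linalg.norm(b-a))
        v=cv2.fitLine(P[s_],cv2.DIST_HUBER,0,.01,.01).ravel()
        L.append(np.array([v[1],-v[0],v[1]*v[2]-v[0]*v[3]]))
    C=[]
    for i in range(4):
        A=np.array([L[i-1][:2],L[i][:2]]);C.append(np.linalg.solve(A,[L[i-1][2],L[i][2]]))
    return np.array(C),m.sum()
K=np.array([(.065,.08,.008),(.065,-.08,.008),(-.065,-.08,.008),(-.065,.08,.008)])
def fitq(c,C,q0=(-.019,0,0),tilt=True):
    P=lambda v:np.array([proj(c,plate_pt(S0,v,k,tilt)) for k in K])
    p0=P(q0);idx=[np.argmin(np.linalg.norm(C-p,axis=1)) for p in p0]
    f=lambda v:(P(v)-C[idx]).ravel()
    o=least_squares(f,q0,x_scale=.01,loss="soft_l1");return o.x,o.fun.reshape(4,2)
R={"side":(225,170,360,270),"top":(220,170,330,270)}
E
python3 - <<'E'
from pm import *
for n in("side","top"):
    c=camera(n)
    for f in ["now"]+["pics/%s0.png"%n]:
        im=c["image"] if f=="now" else cv2.cvtColor(cv2.imread(f),cv2.COLOR_BGR2RGB)
        C,a=quad(im,R[n]);x,r=fitq(c,C);print(n,f,a,np.round(x,4),np.round(r,1).tolist())
E
```

```text
side now 2169 [-0.0218 -0.0018 -0.0072] [[0.3, -0.2], [0.2, 0.3], [0.1, -0.1], [-0.7, -0.1]]
side pics/side0.png 2142 [-0.0195  0.0085  0.0284] [[-0.0, 0.4], [0.5, -0.0], [-0.2, -0.1], [-0.3, -0.3]]
top now 3426 [-0.0217 -0.0003 -0.0038] [[-0.3, -0.9], [0.8, -0.4], [0.3, 0.6], [-0.8, 0.5]]
top pics/top0.png 3537 [-0.0191  0.0097  0.0325] [[-0.0, -0.6], [0.3, -0.5], [0.2, 0.6], [-0.5, 0.5]]
```

Run:
```python
from pm import *
O=ori("x");line_to(SP(-.02,.118,.033),O,max_speed=.1);line_to(SP(-.02,.118,.13),O,max_speed=.2)
O=ori("y");goto(SP(-.120,0,.12),O);line_to(SP(-.120,0,.031),O,max_speed=.1,stop_force=8);wait(.2);st()
print(line_to(SP(-.100,0,.031),O,max_speed=.05,stop_force=15));st()
print(line_to(SP(-.088,0,.031),O,max_speed=.02,stop_force=15));st()
for n in("side","top"):
    c=camera(n);save(c,n+"3.png")
    C,a=quad(c["image"],R[n]);x,r=fitq(c,C);print(n,a,np.round(x,4),np.round(r,1).tolist())
```

```text
t 9.77 tcp stage [-0.1194  0.0002] 0.0316 F stage [ 0.26 -0.3 ] -0.11 grip 0.0856
False
t 10.32 tcp stage [-0.0998 -0.0001] 0.0309 F stage [-1.06 -0.76] 0.31 grip 0.0856
False
t 11.07 tcp stage [-0.0879  0.    ] 0.031 F stage [-1.59 -0.26] 1.11 grip 0.0856
side 1768 [-0.0044  0.0049 -0.138 ] [[7.2, -0.6], [-1.5, 1.0], [1.6, -5.0], [-18.4, 1.9]]
top 1730 [-0.0136 -0.0192  0.0859] [[-14.2, -0.2], [6.6, -0.5], [10.8, 2.1], [-34.1, -0.3]]
```

Run:
```python
import cv2
a=cv2.imread("pics/side3.png")[150:290,210:400];a=cv2.resize(a,None,fx=4,fy=4,interpolation=cv2.INTER_CUBIC);cv2.imwrite("pics/s3.png",a)
```

```text
(no output)
```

View pics/s3.png

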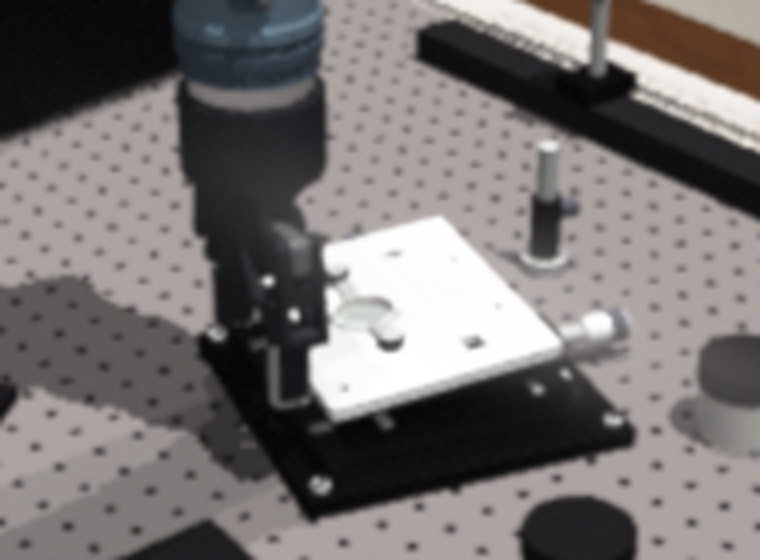

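Run:
```python
from pm import *
O=ori("y")
print(line_to(SP(-.081,0,.031),O,max_speed=.02,stop_force=12));st()
c=camera("side");save(c,"side4.png")
line_to(SP(-.115,0,.031),O,max_speed=.1);line_to(SP(-.150,0,.12),O,max_speed=.2)
st()
for n in("side","top"):
    c=camera(n);save(c,n+"5.png")
    for t in(True,False):
        C,a=quad(c["image"],R[n]);x,r=fitq(c,C,tilt=t);print(n,a,np.round(x,4),np.round(r,1).tolist())
```

```text
False
t 11.67 tcp stage [-0.0799  0.0001] 0.0312 F stage [0.28 0.14] -0.09 grip 0.085
t 12.83 tcp stage [-1.493e-01  1.000e-04] 0.1198 F stage [-0.19  0.43] -0.86 grip 0.0851
side 2113 [ 0.0001 -0.0026  0.0014] [[2.0, -3.3], [-13.3, -0.5], [0.4, 0.8], [-0.2, 1.0]]
side 2113 [0.0022 0.0025 0.0343] [[0.8, -0.7], [-12.7, 1.6], [2.3, -0.6], [-0.7, 0.3]]
top 3289 [ 0.0001  0.0008 -0.0136] [[-0.4, -1.4], [0.7, -0.4], [0.2, 1.1], [-0.4, 0.5]]
top 3289 [ 0.0005  0.0015 -0.007 ] [[-0.2, -0.7], [0.4, -0.3], [0.2, 0.5], [-0.5, 0.3]]
```

Run:
```python
import cv2,numpy as np
a=cv2.imread("pics/side5.png")[165:290,230:400];a=cv2.resize(a,None,fx=4.7,fy=4.7,interpolation=cv2.INTER_CUBIC);cv2.imwrite("pics/s5.png",a)
a=cv2.imread("pics/top5.png")[150:280,200:360];a=cv2.resize(a,None,fx=4.5,fy=4.5,interpolation=cv2.INTER_CUBIC);cv2.imwrite("pics/t5.png",a)
```

```text
(no output)
```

View pics/s5.png

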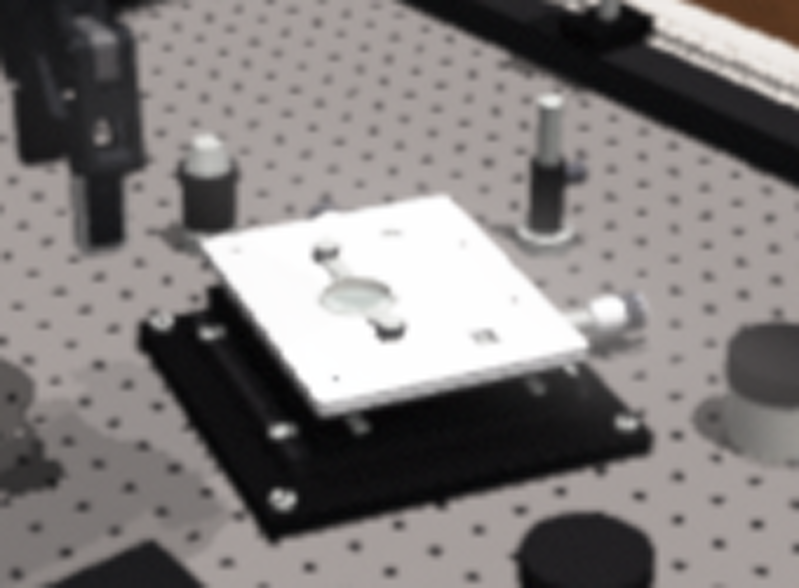

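View pics/t5.png

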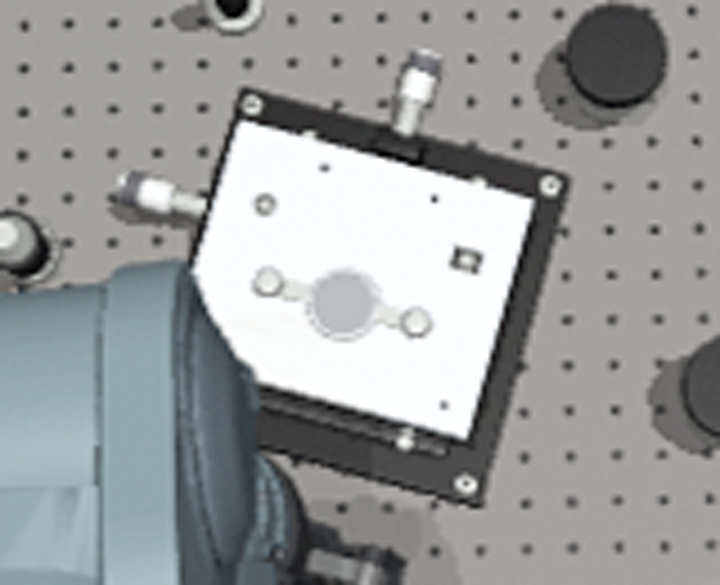

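Run:
```python
from pm import *
c=camera("side");d=camera("top")
obs=[(445,195),(588,347),(318,412),(202,240),(391,232),(485,336)]
pts=list(K)+[(.025,.055,.008),(.025,-.055,.008)]
ob=np.array([(230+x/4.7-.4,165+y/4.7-.4) for x,y in obs])
for t,q in((False,[0,0,0]),(True,[0,0,0])):
    print(t,np.round(np.array([proj(c,plate_pt(S0,q,p,t)) for p in pts])-ob,1).tolist())
for n,t in(("flat",False),("tilt",True)):
    f=lambda v:(np.array([proj(c,plate_pt(S0,v,p,t)) for p in pts])-ob).ravel()
    o=least_squares(f,[0,0,0],x_scale=.01);print(n,o.x.round(4),np.sqrt((o.fun**2).mean()).round(2))
```

```text
False [[-0.2, 0.4], [0.1, -0.5], [0.7, -2.1], [-0.4, 0.5], [-0.1, 0.0], [0.0, -0.0]]
True [[-0.4, -3.4], [-0.0, -4.6], [0.5, -1.9], [-0.6, 0.7], [-0.4, -2.6], [-0.2, -2.8]]
flat [-0.0007 -0.0014 -0.0076] 0.62
tilt [-0.0036 -0.0095 -0.0264] 0.98
```

Run:
```python
from pm import *
O=ori("y");line_to(SP(-.150,0,.14),O,max_speed=.2);move_gripper(0.0)
for x,y in((.045,.03),(.045,-.03),(-.045,0)):
    goto(SP(x,y,.085),O); wait(.2)
    h=line_to(SP(x,y,.052),O,max_speed=.02,stop_force=5);print(h);st()
    line_to(SP(x,y,.085),O,max_speed=.15)
line_to(SP(-.05,0,.15),O,max_speed=.2)
goto_joints([1.016,0.377,0.081,1.274,0,1.46]);wait(.3);st()
for n in("side","top"):
    c=camera(n);save(c,n+"6.png");C,a=quad(c["image"],R[n]);x,r=fitq(c,C,tilt=False);print(n,a,np.round(x,4),np.round(r,1).tolist())
a=c["image"][150:280,200:360][:,:,::-1];cv2.imwrite("pics/t6.png",cv2.resize(a,None,fx=4.5,fy=4.5,interpolation=cv2.INTER_CUBIC))
```

```text
True
t 16.31 tcp stage [0.0449 0.0299] 0.0581 F stage [0.01 0.03] 4.06 grip -0.0001
True
t 18.42 tcp stage [ 0.0449 -0.0301] 0.0581 F stage [-0.57  0.08] 4.82 grip -0.0001
True
t 20.64 tcp stage [-0.0452 -0.    ] 0.0581 F stage [-0.42 -0.33] 4.43 grip -0.0001
t 23.7 tcp stage [-0.4588  0.3414] 0.2315 F stage [0.15 0.22] 1.0 grip -0.0
side 2055 [0.0012 0.0011 0.0154] [[0.3, -0.2], [-3.4, 0.4], [1.0, -0.2], [-0.1, 0.2]]
top 3471 [ 0.0006  0.0015 -0.0051] [[-0.2, -0.6], [0.3, -0.2], [0.3, 0.5], [-0.4, 0.3]]
```

View pics/t6.png

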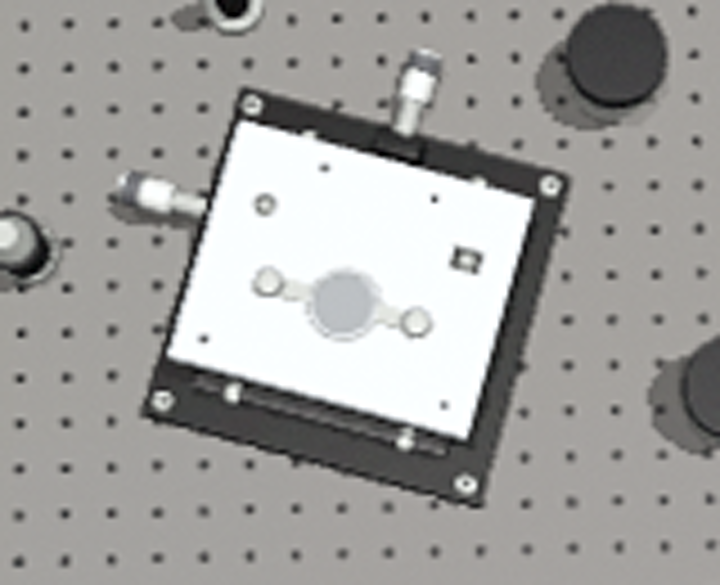

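View pics/side6.png

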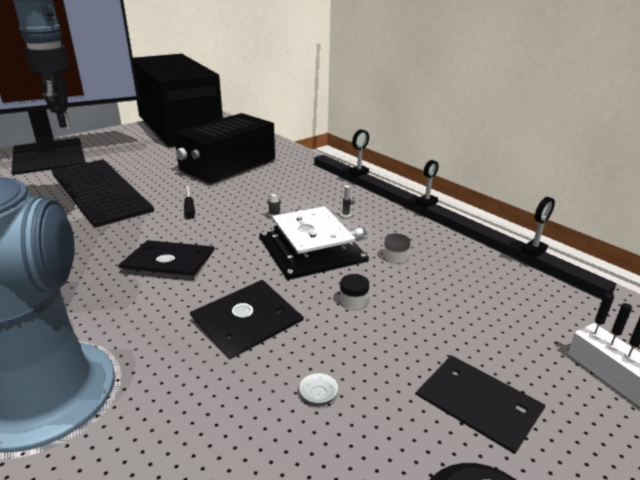

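The top picture shows both pins standing inside their holes, at zoomed pixels (264,204) and (467,260). The fingertip touched the plate's top at 58.1 mm at all three points, so it lies flat. The side picture shows the bystanders where they stood.

```bash
python3 -c "
from rig import *
print(sign_off())"
```

```text
the job is handed in; nothing more can be done
None
```

The plate is over both pins and lying flat on the stage. I handed the job in at about 24 s, with the hand back at its start position.

**What I did:** I pushed the plate about 10 mm to stage −y with the open fingertips against its left edge, which also took out its turn. I then pushed it about 20 mm to stage +x against its near edge until it dropped. It was never gripped or lifted, and the force readings I took stayed below 5 N.

**Last checks:**
- **Height:** three light presses of about 5 N with the closed fingertips met the plate's top at 58.1 mm each time (58 mm expected when flat).
- **Position:** the top camera shows both pins inside their holes, and the outline fit puts the plate within about 1.6 mm and 0.005 rad of seated.
- **Bystanders:** by eye, they are where they stood in the first pictures.

**One disagreement:** the side camera's automatic outline fit gave a turn of 0.015 rad, with one corner 3.4 pixels off. A white micrometer next to that corner probably confused it. In an earlier side picture, corners picked by hand fit the flat, seated pose within 0.7 pixel, except one (2.1 pixels) where I had picked the lower edge.

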